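# Take the spent cartridge out of an interlocked filter manifold

### The arm

A 6-joint arm with a two-finger parallel gripper is mounted at the origin on a cart in front of the work surface, level with it; the furniture and walls round the work are solid. World frame = base frame: x ahead of the robot, y to its left, z up, the work surface at z = 0. Lengths are in mm, angles in rad, forces in N, time in s.
With the tool pointing down it reaches from about 275 to 750 mm from the base axis. Payload 10.2 kg.
Tool frame: the origin (TCP) lies at the very end of the fingers, on their centre line; the grasp point (between the pads) lies 19 mm behind it; z points along the fingers, y is the line along which they close (so a half turn about z gives the same grasp; the last joint's range is limited). The gripper opens to 88 mm and grips with 3 to 60 N. Pads are 18 mm wide; open, the fingers measure 123 mm over their backs; the gripper's body (75 mm by 187 mm) begins 45 mm behind the grasp point.
Start: joints at [1.079, 0.313, 1.498, -0, 1.331, -0.223], TCP at [139.439, 506.15, 201.02] pointing down, gripper open.
Joint ranges: [-2.94, 2.94], [-0.97, 2.17], [0.19, 2.56], [-1.23, 4.37], [0.02, 3.11], [-2.88, 2.88]. Speed limits (rad/s): [2.39, 2.39, 3.01, 3.14, 3.14, 3.14].

### API

Orientations are given as a unit quaternion [w, x, y, z].
In Python, from workcell import robot gives the robot as it stands.
- The arm moves only by the tool arm_command, never from a script. Its argument "plan" is a list of rows, each a list of 3 entries, a list of its own where there are three numbers: the shift along the tool's x, y, z in mm, then the turn about the tool's z in degrees, then the finger opening in mm, from 0 to 88.1. In form: [[[tx, ty, tz], roll, jaw], ...]. A call has 1 to 10 rows; each row is the pose to reach, as a shift and turn from the pose commanded when the call began, along the tool's axes at that moment; what a row does not reach only later rows make up. A row lasts 1/12 s, in which the tool goes at most 41.7 mm and 7.16 degrees, less where a joint would pass 70% of its speed; a pose out of reach is approached as far as the arm can. A call with a gripper value outside its range is refused whole. The fingers move at their own pace and stop on an object; the grip force is fixed at half the most. Time passes only in rows, so rows that repeat a pose let the fingers close. It gives the time, the measured TCP pose, the force, the opening and the grip force at its end, in the units of the state.
- robot.read_state(): the state, without advancing time (a new reading comes with each control period).
- robot.get_image(name): name is "scene" or "side" or "wrist"; returns a dict with "img" (480x640x3 uint8, red, green, blue), "depth" (480x640 float32, mm along the optical axis (not along the pixel's ray), 0 where there is no reading), "mtx" (3x3 intrinsics, pixels), "world_to_cam" (4x4, takes a point from world to camera coordinates); the wrist camera has in their place "hand_eye" (4x4, takes a point from camera to tool coordinates, whose origin is the TCP and whose axes are the flange's). Camera axes: x right, y down, z forward; pixel columns grow to the right and rows downward; lengths in mm; the calibration is good to about 2 mm. A picture is of the moment at which its call begins: read the wrist's pose just before it.
- robot.job_done(): hands the job in; it is judged then, once.
Trained networks look in the newest picture that a camera, given by its name, has taken for a name from the list of things; names that differ only in an ending like _2 or _b are one class to them, and where a whole thing is asked for, a point or a joint stands for the part that bears it (a point fixed in the world has none). Each returns a list of dicts, best first, with "score" (0 to 1); they miss things now and then, are a little off and sometimes report something else, mostly with a low value. They report only what shows in the picture. A call takes as long as a camera call. They do not tell look-alikes from the thing itself.
- robot.spot_in(camera, thing): "box" ([left, top, right, bottom] in pixels, round what is visible of it).
- robot.masks_of(camera, thing): "region" (480x640 bool, what is visible of it) and "box" ([left, top, right, bottom] in pixels, round what is visible of it).
The state is a dict: "clock": time; "joint_pos": joint angles; "dq": joint speeds; "tau": joint torques, N m; "ee_pos": TCP position; "eef_rot": TCP orientation; "contact_force": force on the tool from outside, world axes, zero at the start; "torque": the same for the moment, N m; "gripper_width": finger opening in mm; "gripper_force": force on a finger pad.
Only numpy, scipy, OpenCV 4.12 (cv2) and the standard library are available. Lean on these libraries where they do the work, as an engineer would, in place of code of your own. Each camera call takes 0.05 s, during which the arm holds its last target. There are 200 camera calls.

### The job

The water-filter cartridge with the bar-shaped grip is spent: take it out of the manifold, keeping it upright, and stand it on the drip tray. The valve levers are interlocked so the tap never runs dry and no cartridge comes out under pressure: the bypass must be fully open before that cartridge's own feed valve will shut, and only a fully shut feed swings the keeper tongue off the cartridge; do not force a lever that is blocked. Leave the bypass fully open, that feed shut and the other filter in place with its feed open, and do not disturb the kitchen things lying around.

Things in the scene. Friction and masses are not known exactly. Their poses are not given: they have to be found in the camera images.
- manifold: Water-filter manifold fixed to the drainer: steel base 200x290 mm, copper pipes, three brass valves in a row 100 mm apart (feed, bypass in the middle, feed), a white cup with a cartridge behind each feed valve. Origin: underside, below the middle stem; x to the rear (cups), y left along the row, z up. Stems at x 0, y +100, 0, -100 mm; cup axes at x +78, y +100 and -100 mm. It is level and does not move.
- bypass_stem (a point): Axis of the middle (bypass) valve's upright stem, at the lever's mid height, 100.5 mm above the worktop. Every lever is a flat bar with a black sleeve 17 mm wide, 12 mm thick (94.5 to 106.5 mm up), 26 to 70 mm from its stem. Hub nuts reach 114 mm. Beside the sleeves nothing stands above 86 mm but neighbouring levers and the cartridges. Levers turn stiffly (0.2 N m, 4 N at the sleeve) and stay where left.
- bypass (a joint): Turn of the middle (bypass) lever, rad: 0 = shut (points left, 1.4 rad from the front), 1.4 = fully open (points to the front, manifold -x); grows anticlockwise seen from above; hard stops at both ends. Starts between 0 and 0.8. It cannot be shut again while a feed is shut.
- feed_left (a joint): Turn of the left feed lever, rad: 0 = open (points to the front, manifold -x), 1.4 = shut (points left, the +y side); grows clockwise seen from above; hard stops at both ends. Starts at 0. Blocked (gives under 0.1 rad to a 15 N push) until the bypass is within about 0.1 rad of fully open.
- feed_right (a joint): Turn of the right feed lever: the same values, directions and blocking as feed_left, for the cartridge behind it. Starts at 0.
- feed_left_stem (a point): Axis of the left feed valve's stem, 100.5 mm above the worktop. Opposite its lever each feed stem carries the keeper: a steel tongue 22 mm wide, reaching 57 mm from the stem, 81 to 85 mm up, lying over the front of the cartridge's flange while the feed is open so that it cannot be lifted; with the feed shut the tongue is swung clear.
- feed_right_stem (a point): Axis of the right feed valve's stem, 100.5 mm above the worktop; lever and keeper tongue as at the left.
- bypass_grip (a point): Middle of the bypass lever's sleeve, 52 mm from the stem, 100.5 mm above the worktop.
- feed_left_grip (a point): Middle of the left feed lever's sleeve, 52 mm from the stem, 100.5 mm above the worktop.
- feed_right_grip (a point): Middle of the right feed lever's sleeve, 52 mm from the stem, 100.5 mm above the worktop.
- bar_left: The interlock: each stem has a notched cam disc 72 mm across, 62 to 70 mm up, and this brass lock bar (35x12x9 mm) slides between the bypass disc and the left feed disc. It takes the load when a blocked lever is forced. Not to be handled. Its origin lies at the manifold's origin, not on the bar, which is about 54 mm from it along +y and 66 mm up.
- bar_right: The same lock bar between the bypass disc and the right feed disc (along -y).
- cartridge_bar: Spent cartridge, white plastic, 119 mm tall, about 0.25 kg. Origin: centre of its underside, z up. Body 49 mm diameter, flange 62 mm diameter from 57.5 to 64.5 mm up, neck 27 mm, on top a grip bar 16 mm thick (18 mm at its middle) along its x, 48 mm long along its y, from 83 to 119 mm. Stands loose in the left or right cup (inside 57 mm, floor 13 mm, rim 55 mm above the worktop); free once raised 45 mm.
- cartridge_knob: The other cartridge, in the other cup: the same but with a round knob on top, 36 mm diameter, 83 to 109 mm above its underside. Origin: centre of its underside. Stays where it is.
- drip_tray: Shallow square steel tray, 144 mm wide over its rim, 14.5 mm high, fixed on the drainer to the right of the manifold. Origin: centre of its underside; its floor is 3 mm above the worktop and 124 mm wide inside.
- shaker: Grey-topped salt shaker 44x44x90 mm standing behind the tray; bystander. Origin: centre of its underside.
- peeler: Black-handled peeler 170x25x18 mm lying in front of the manifold; bystander. Origin: centre of its underside, length along its x.
- spoon: Tablespoon 191x38x13 mm lying at the front; bystander. Origin: centre of its underside, length along its x.
- scourer: Dark scouring pad 120x82x38 mm lying at the front; bystander. Origin: centre of its underside.
Things that resemble listed ones, but are neither listed nor needed, are in the scene too. Leave any green or turquoise look-alike of the cartridge_bar alone.

How it is judged (in metres and radians):
On the way, in this order (a step that is already met when the one before it is completed fails the run):
1. the bypass is fully open (value of joint bypass above 1.25 rad), for 0.2 s.
2. the feed valve of the cartridge with the bar grip is shut, the other feed open (((y of cartridge_knob in the frame of manifold above 0.05 m and value of joint feed_left below 0.12 rad and value of joint feed_right above 1.25 rad) or (y of cartridge_knob in the frame of manifold below -0.05 m and value of joint feed_right below 0.12 rad and value of joint feed_left above 1.25 rad))), for 0.2 s.
At the end, for the whole second after the job is handed in: Bypass within 0.15 rad of open, the emptied cup's feed within 0.15 rad of shut, the other feed within 0.12 rad of open; knobbed cartridge upright in its cup (moved under 12 mm); bar-grip cartridge at rest upright (0.1 rad) on the tray's floor, within 50 mm of its centre (value of joint bypass above 1.25 rad and ((y of cartridge_knob in the frame of manifold above 0.05 m and value of joint feed_left below 0.12 rad and value of joint feed_right above 1.25 rad) or (y of cartridge_knob in the frame of manifold below -0.05 m and value of joint feed_right below 0.12 rad and value of joint feed_left above 1.25 rad)) and distance of cartridge_knob from where it was at the start of the episode below 0.012 m and angle between cartridge_knob's own z axis and vertical below 0.15 rad and horizontal distance between cartridge_bar and drip_tray below 0.05 m and height (world z) of cartridge_bar below 0.008 m and angle between cartridge_bar's own z axis and vertical below 0.1 rad and linear speed of cartridge_bar below 0.02 m/s); the robot touches nothing.
It fails at once if a blocked lever is forced (more than 180 N on a lock bar, about 55 N at a lever's sleeve) (contact force between any of bar_left, bar_right and anything else above 180 N).
It fails at once if the spent cartridge is tipped by more than 0.6 rad (angle between cartridge_bar's own z axis and vertical above 0.6 rad).
It fails at once if the other cartridge is lifted or shoved more than 20 mm (distance of cartridge_knob from where it was at the start of the episode above 0.02 m).
It fails at once if a bystander (shaker, peeler, spoon, scourer) is moved more than 30 mm (distance of any of shaker, peeler, spoon, scourer from where it was at the start of the episode above 0.03 m).
It also fails if it takes over 61 s, if anything falls off the work surface, if the arm or the gripper's body presses on something with over 40 N, if the wrist force passes 120 N, or if a joint passes its speed limit or range.

## Working session

There is one attempt and no reset: what is moved stays moved. The work goes in short steps, Python scripts to look and compute and a tool call to move; the robot and the scene stay as the last step left them, time stands still between calls to the robot, and variables do not carry over. Pictures are saved under pics/ and viewed, at most 10 in all, crops included, and the job is handed in when it is done.

Besides the shell and the picture viewer there is one more tool, called after "Call:" as a command line: name --argument value ..., lists and objects as JSON in quotes. arm_command: Moves the arm, as the interface text tells. Its arguments: {"type":"object","properties":{"plan":{"type":"array","items":{"type":"array"}}},"required":["plan"]}

```bash
mkdir -p pics; cat > h.py <<'E'
import numpy as np, cv2
from workcell import robot
from scipy.spatial.transform import Rotation as R
def tool():
    s=robot.read_state(); q=s["eef_rot"]; T=np.eye(4)
    T[:3,:3]=R.from_quat([q[1],q[2],q[3],q[0]]).as_matrix(); T[:3,3]=s["ee_pos"]; return T
def cam(n):
    T=tool() if n=="wrist" else None
    im=robot.get_image(n)
    im["c2w"]=T@im["hand_eye"] if n=="wrist" else np.linalg.inv(im["world_to_cam"])
    return im
def cloud(im):
    d=im["depth"]; v,u=np.indices(d.shape); K=im["mtx"]
    P=np.stack([(u-K[0,2])/K[0,0]*d,(v-K[1,2])/K[1,1]*d,d,np.ones_like(d)],-1)
    W=(P@im["c2w"].T)[...,:3]; W[d<=0]=np.nan; return W
def save(im,n): cv2.imwrite(f"pics/{n}.png",im["img"][...,::-1])
E
python3 - <<'E'
from h import *
np.set_printoptions(precision=1,suppress=True)
s=robot.read_state(); print(s["clock"],s["ee_pos"],s["eef_rot"],s["gripper_width"]); print(tool())
ims=[]
for n in ["scene","side"]:
    im=cam(n); save(im,n); W=cloud(im); np.save(n+"W.npy",W); print(n,im["c2w"][:3,3])
    for t in ["manifold","bypass","feed_left","feed_right","cartridge_bar","cartridge_knob","drip_tray","shaker","peeler","spoon","scourer"]:
        for m in robot.masks_of(n,t)[:3]:
            p=W[m["region"]]; p=p[~np.isnan(p[:,0])]
            print(t,round(m["score"],2),np.round(m["box"]),*( [np.median(p,0),np.percentile(p,3,axis=0),np.percentile(p,97,axis=0)] if len(p) else []))
E
```

```text
0.0 [139.3 505.9 200.4] [-0.   0.1  1.  -0. ] 88.45549300919382
[[ -1.    0.3  -0.  139.3]
 [  0.3   1.   -0.  505.9]
 [  0.   -0.   -1.  200.4]
 [  0.    0.    0.    1. ]]
scene [-358.3 -521.7 1029.1]
manifold 0.67 [221. 194. 360. 275.] [552.9  49.8  42.4] [489.7 -75.1   5.8] [688.9 171.6 108.3]
feed_left 0.89 [230. 195. 259. 225.] [540.2 150.4  85. ] [487.7 132.   68. ] [594.  181.3 111. ]
feed_right 0.97 [309. 217. 340. 248.] [567.9 -48.2  74.8] [509.3 -73.5  64.1] [624.5 -12.6 111.6]
feed_right 0.2 [353. 288. 431. 354.] [ 468.3 -274.7    5.9] [ 395.1 -343.4    1.2] [ 534.3 -207.7   18.5]
cartridge_bar 0.95 [375. 224. 401. 272.] [ 604.6 -201.9   65.8] [ 592.7 -221.6   10.3] [ 638.9 -173.3  121.4]
cartridge_bar 0.93 [432. 245. 459. 291.] [ 612.6 -331.    67. ] [ 596.3 -352.3   13.4] [ 635.2 -304.7  121.1]
cartridge_bar 0.79 [324. 194. 345. 228.] [645.1 -39.2  96.4] [630.2 -56.6  56.8] [667.4  -8.2 135.3]
cartridge_knob 0.98 [250. 174. 276. 209.] [616.1 157.8  82.3] [597.  140.8   4.2] [718.8 228.7 124.8]
cartridge_knob 0.72 [221. 191. 357. 277.] [553.1  49.8  42.5] [489.7 -74.8   5
[... 1432 characters left out ...]
cartridge_knob 0.62 [226. 282. 259. 324.] [618.8 182.3  77.9] [598.8 156.9  51.3] [646.9 197.9 121.4]
cartridge_knob 0.2 [245. 203. 265. 236.] [ 709.7 -171.2   62.2] [ 691.2 -187.    12.3] [ 724.  -163.7   87.9]
drip_tray 0.7 [334. 199. 393. 238.] [ 462.8 -277.8    3.3] [ 393.6 -342.9   -0.6] [ 530.2 -201.4   15.3]
shaker 0.71 [245. 200. 265. 234.] [ 709.9 -171.2   63.8] [ 692.4 -188.4   14.9] [ 724.8 -163.6   87.9]
peeler 0.57 [347. 290. 424. 318.] [399.6  48.   12.3] [316.5  28.2   1.3] [454.2  61.3  17.3]
peeler 0.46 [207. 225. 334. 358.] [569.2 149.9  41.8] [489.1 -46.5   3.6] [687.9 208.2 105.6]
spoon 0.86 [392. 334. 417. 411.] [329.6 247.8   5.6] [317.  113.8  -0.1] [349.3 288.   12.4]
```

```bash
python3 - <<'E'
from h import *
np.set_printoptions(precision=1,suppress=True)
a=cv2.imread("pics/scene.png")[150:375,180:480]; b=cv2.imread("pics/side.png")[150:375,190:440]
cv2.imwrite("pics/c1.png",cv2.resize(a,None,fx=2.6,fy=2.6,interpolation=cv2.INTER_CUBIC)); cv2.imwrite("pics/c2.png",cv2.resize(b,None,fx=2.6,fy=2.6,interpolation=cv2.INTER_CUBIC))
# black sleeves: dark points at z 90..112
for n in ["scene","side"]:
    W=np.load(n+"W.npy"); im=cv2.imread(f"pics/{n}.png").max(2)
    m=((W[...,2]>92)&(W[...,2]<112)&(im<70)&(W[...,0]>430)&(W[...,0]<620)&(abs(W[...,1]-50)<220)).astype(np.uint8)
    k,l,st,c=cv2.connectedComponentsWithStats(m)
    for i in range(1,k):
        if st[i,4]>20:
            p=W[l==i]; q=p[p[:,2]>101]; q=q if len(q)>8 else p
            e=cv2.PCACompute(q[:,:2].astype(np.float32),None)
            print(n,st[i],p.mean(0),"top",len(q),(q[:,:2].min(0)+q[:,:2].max(0))/2,e[1][0])
E
```

```text
scene [231 208  14  14 100] [499.8 148.4 106.2] top 95 [500.8 151.6] [1.  0.1]
scene [256 214  18   9 109] [520.2  86.4 106.1] top 98 [521.4  86.8] [ 0.8 -0.6]
scene [310 229  13  16 113] [524.7 -48.9 106.2] top 104 [526.4 -47.4] [1.  0.1]
side [310 230  22   8 141] [524.8 -41.2 103.5] top 116 [524.9 -42.7] [1.  0.2]
side [292 234  11   6  36] [571.  -29.3  99.4] top 14 [570.5 -29.3] [0.9 0.4]
side [299 265  21  17 175] [521.4  93.2 103.8] top 145 [522.3  90.2] [ 0.8 -0.6]
side [303 291  25  11 219] [498.5 156.3 103.6] top 181 [498.1 154.8] [1.  0.1]
side [281 297  13   6  46] [543.9 168.   99.3] top 18 [545.5 167.9] [1.  0.1]
```

View pics/c1.png

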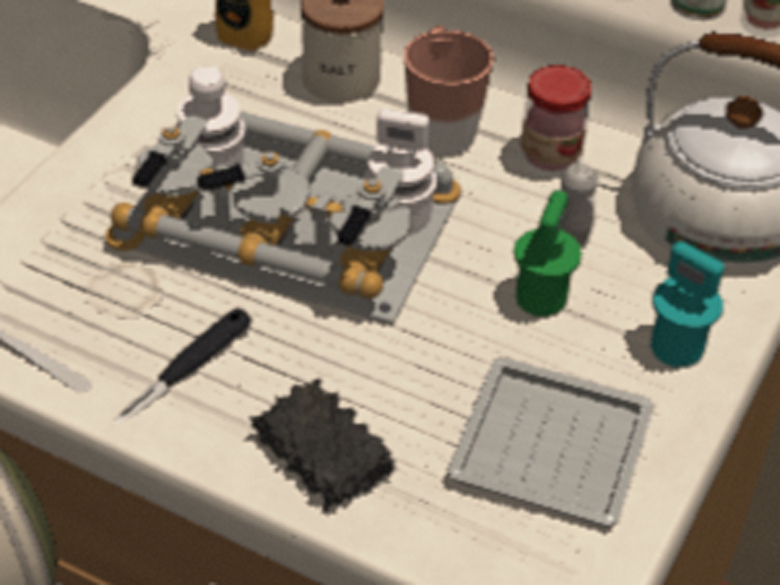

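View pics/c2.png

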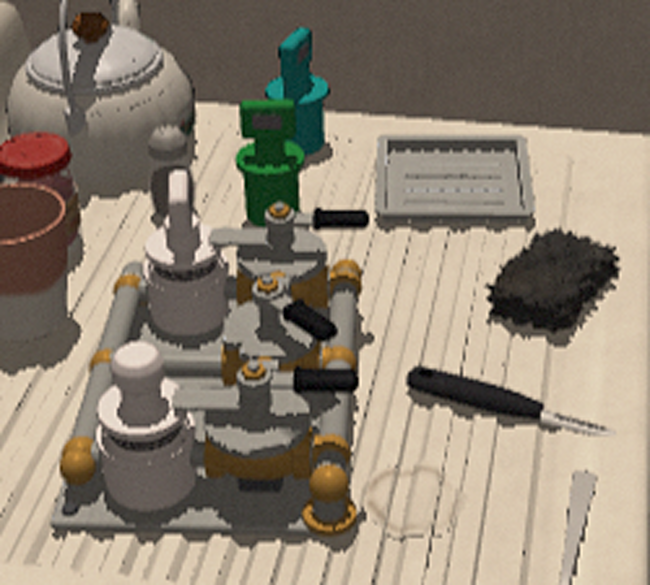

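The bar-grip cartridge (white) sits in the right cup, at about (395,150) in the first crop. The knob cartridge is in the left cup at (205,100), and the green and teal look-alikes stand by the tray. Both feed levers point to the front, and the bypass lever points front-left at (222,178), about 0.65 rad open. I estimate the bypass stem at (561,60) with a manifold yaw of 0.13.

```bash
cat >> h.py <<'E'
def go(x,y,z,ya):
    """shift in tool axes + roll(deg) to reach world x,y,z with tool-y heading ya (rad, world); half-turn chosen nearest"""
    T=tool(); sh=T[:3,:3].T@(np.array([x,y,z])-T[:3,3])
    cur=np.arctan2(T[1,1],T[0,1]); d=(ya-cur+np.pi/2)%np.pi-np.pi/2
    print("shift",np.round(sh,1),"roll",round(float(-np.degrees(d)),1),"yhead",round(float(np.degrees(cur)),1))
E
python3 - <<'E'
from h import *
np.set_printoptions(precision=4,suppress=True)
print(tool()[:3,:3]); im=cam("wrist"); print(im["hand_eye"],im["mtx"])
go(515,70,230,np.pi/2+.13)
E
```

```text
[[-0.9641  0.2656 -0.    ]
 [ 0.2656  0.9641  0.    ]
 [ 0.      0.     -1.    ]]
[[  -0.0001   -0.9636   -0.2672   68.2085]
 [   1.       -0.0005    0.0015    1.3281]
 [  -0.0016   -0.2672    0.9636 -182.9603]
 [   0.        0.        0.        1.    ]] [[368.9306   0.     316.4673]
 [  0.     368.9306 242.6683]
 [  0.       0.       1.    ]]
shift [-477.9 -320.7  -29. ] roll -22.8 yhead 74.6
```

Call:
arm_command --plan '[[[-48,-32,-5],-7,50],[[-90,-60,-10],-14,50],[[-130,-87,-15],-22,50],[[-170,-114,-20],-22.8,50],[[-208,-140,-25],-22.8,50],[[-245,-165,-29],-22.8,50],[[-280,-190,-29],-22.8,50],[[-315,-212,-29],-22.8,50],[[-350,-236,-29],-22.8,50],[[-385,-260,-29],-22.8,50]]'

```text
clock: 2.08
ee_pos: [401.5, 199.6, 229.7]
eef_rot: [0.0, -0.064, 0.998, 0.0]
contact_force: [-0.3, 0.3, 0.0]
gripper_width: 50.3
gripper_force: 0.0
```

```bash
python3 - <<'E'
from h import *
s=robot.read_state(); print(s["clock"],s["ee_pos"],s["dq"]); go(515,70,230,np.pi/2+.13)
E
```

```text
2.0833 [401.53675764 199.6208054  229.65274906] [-1.04092240e+00  2.35715206e-01 -2.76959746e-01  7.49147462e-04
  4.00997098e-02 -1.03104113e+00]
shift [ -95.8 -143.1   -0.3] roll -0.1 yhead 97.4
```

Call:
arm_command --plan '[[[-22,-30,0],0,50],[[-44,-60,0],0,50],[[-66,-90,0],0,50],[[-66,-90,0],0,50],[[-66,-90,0],0,50],[[-66,-90,0],0,50]]'

```text
clock: 2.58
ee_pos: [477.1, 121.1, 229.2]
eef_rot: [-0.0, -0.065, 0.998, 0.0]
contact_force: [0.4, 0.3, 0.1]
gripper_width: 50.1
gripper_force: 0.0
```

```bash
python3 - <<'E'
from h import *
np.set_printoptions(precision=1,suppress=True)
s=robot.read_state(); print(s["clock"],s["ee_pos"],s["dq"]); im=cam("wrist"); save(im,"w1"); W=cloud(im)
g=im["img"].max(2)
m=((W[...,2]>98)&(W[...,2]<113)&(g<70)).astype(np.uint8)
k,l,st,c=cv2.connectedComponentsWithStats(m)
for i in range(1,k):
    if st[i,4]>100:
        p=W[l==i]; r=cv2.minAreaRect(p[:,:2].astype(np.float32)); print(st[i],p.mean(0),r)
for t in ["bypass","feed_left","feed_right","cartridge_bar","cartridge_knob"]:
    for q in robot.masks_of("wrist",t)[:2]:
        p=W[q["region"]]; p=p[~np.isnan(p[:,0])]
        for lo,hi in ((110,117),(119,140)):
            h=p[(p[:,2]>lo)&(p[:,2]<hi)]
            if len(h)>20: print(t,round(q["score"],2),lo,len(h),h.mean(0),cv2.minAreaRect(h[:,:2].astype(np.float32)))
E
```

```text
2.5833 [477.1 121.1 229.2] [ 0. -0.  0. -0.  0. -0.]
[339 228  21  48 899] [499.  154.3 104.9] ((499.31829833984375, 154.61520385742188), (42.185306549072266, 17.040843963623047), 6.531055927276611)
[111 230  27  47 936] [525.9 -41.  104.5] ((526.017822265625, -42.01300048828125), (41.66940689086914, 17.032129287719727), 5.448089599609375)
[253 247  44  43 857] [521.9  92.  104.8] ((522.7852783203125, 92.20545196533203), (17.144718170166016, 43.17733383178711), 50.91487503051758)
feed_left 0.79 110 81 [547.3 161.1 112.2] ((548.2693481445312, 161.95960998535156), (14.127334594726562, 11.387322425842285), 78.70758056640625)
cartridge_knob 0.6 119 396 [628.6 171.9 120.7] ((629.637451171875, 172.3147735595703), (17.592742919921875, 28.750511169433594), 7.663198471069336)
```

View pics/w1.png

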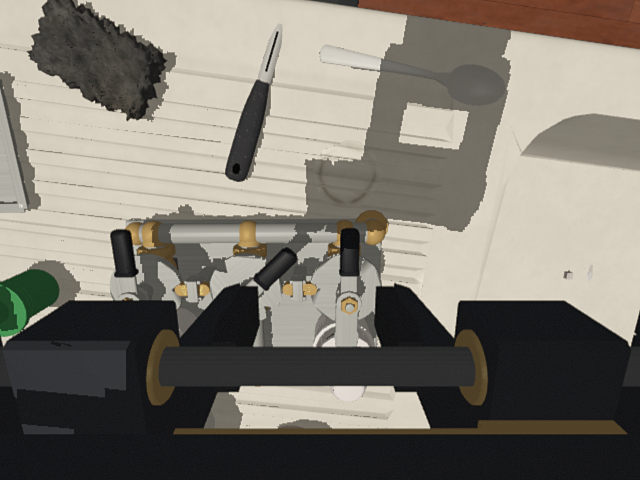

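```bash
python3 - <<'E'
from h import *
go(521,94,130,np.radians(51.5)); go(521,94,90,np.radians(51.5))
E
```

```text
shift [-39.8 -32.8  99.5] roll 46.0 yhead 97.5
shift [-39.8 -32.8 139.5] roll 46.0 yhead 97.5
```

Call:
arm_command --plan '[[[-10,-8,25],7,36],[[-20,-16,50],14,36],[[-30,-24,75],21,36],[[-40,-33,88],28,36],[[-40,-33,92],35,36],[[-40,-33,96],42,36],[[-40,-33,99],46,36],[[-40,-33,99],46,36],[[-40,-33,99],46,36]]'

```text
clock: 3.63
ee_pos: [521.4, 93.4, 130.3]
eef_rot: [-0.0, 0.329, 0.944, -0.0]
contact_force: [0.0, -0.9, -0.2]
gripper_width: 35.9
gripper_force: 0.0
```

```bash
python3 - <<'E'
from h import *
np.set_printoptions(precision=1,suppress=True)
im=cam("wrist"); save(im,"w2"); W=cloud(im)
g=im["img"].max(2)
m=((W[...,2]>90)&(W[...,2]<110)&(g<70)).astype(np.uint8)
k,l,st,c=cv2.connectedComponentsWithStats(m)
for i in range(1,k):
    if st[i,4]>100:
        p=W[l==i]; p=p[p[:,2]>100]; print(st[i],p.mean(0),cv2.minAreaRect(p[:,:2].astype(np.float32)))
go(521,94,90,np.radians(51.5))
E
```

```text
[ 341  132   72   71 2366] [500.  154.5 104.9] ((500.5914611816406, 154.97503662109375), (44.373409271240234, 17.86610221862793), 7.109560489654541)
[ 300  227   29   70 1888] [522.4  92.6 104.9] ((522.8302612304688, 92.56773376464844), (17.334157943725586, 42.25417709350586), 51.134883880615234)
shift [ 0.8  0.2 40.5] roll 0.1 yhead 51.6
```

View pics/w2.png

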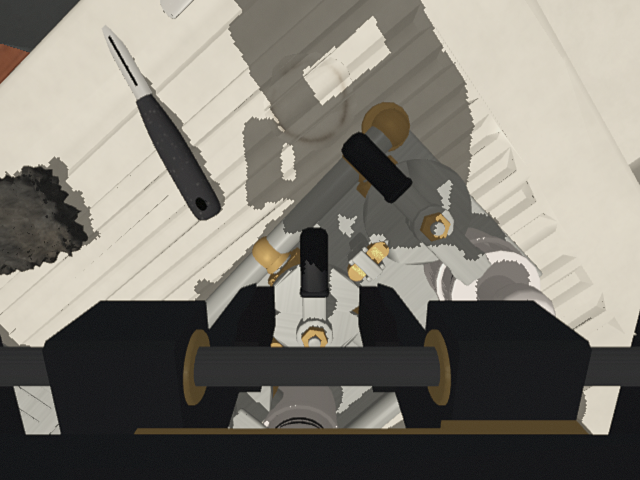

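Call:
arm_command --plan '[[[0,0,20],0,36],[[0,0,40],0,36],[[0,0,40],0,22],[[0,0,40],0,22],[[0,0,40],0,22]]'

```text
clock: 4.1
ee_pos: [522.1, 93.2, 91.5]
eef_rot: [0.001, 0.33, 0.944, 0.0]
contact_force: [0.4, 0.4, -0.3]
gripper_width: 22.4
gripper_force: 0.0
```

Call:
arm_command --plan '[[[-0.4,-6.1,0],-7,22],[[-1.5,-12.1,0],-14,22],[[-3.3,-17.9,0],-21,22],[[-5.9,-23.5,0],-28,22],[[-9,-28.7,0],-35,22],[[-12.8,-33.5,0],-42,22],[[-15.3,-36,0],-46,22],[[-15.3,-36,0],-46,22]]'

```text
clock: 4.77
ee_pos: [511.8, 54.8, 91.7]
eef_rot: [0.001, -0.066, 0.998, -0.0]
contact_force: [1.3, 0.1, 0.7]
gripper_width: 22.0
gripper_force: 0.0
```

Call:
arm_command --plan '[[[0,-1.5,0],-2,22],[[0,-3,0],-4,22],[[0,-4.5,0],-5,22],[[0,-4.5,0],-5,22]]'

```text
clock: 5.1
ee_pos: [511.9, 50.9, 90.9]
eef_rot: [0.001, -0.107, 0.994, -0.0]
contact_force: [0.0, 0.3, 0.0]
gripper_width: 22.2
gripper_force: 0.0
```

```bash
python3 - <<'E'
from h import *
np.set_printoptions(precision=1,suppress=True)
im=cam("wrist"); W=cloud(im); save(im,"w3")
g=im["img"].max(2)
m=((W[...,2]>90)&(W[...,2]<110)&(g<70)).astype(np.uint8)
k,l,st,c=cv2.connectedComponentsWithStats(m)
for i in range(1,k):
    if st[i,4]>100:
        p=W[l==i]; p=p[p[:,2]>100]; print(st[i],p.mean(0),cv2.minAreaRect(p[:,:2].astype(np.float32)))
print(robot.read_state()["contact_force"])
E
```

```text
[ 102  227   44   85 2838] [524.  -42.3 104.7] ((526.3194580078125, -42.738433837890625), (43.27505111694336, 17.885589599609375), 4.821348667144775)
[ 499  258   45   65 1904] [491.6 151.5 104.8] ((494.27288818359375, 152.39768981933594), (32.285247802734375, 16.498140335083008), 8.34332275390625)
[383 282  43  35 594] [509.3  96.1 103.8] ((510.6516418457031, 97.14570617675781), (11.858553886413574, 18.872093200683594), 39.81886291503906)
[ 0.8 -1.2 -0.5]
```

View pics/w3.png

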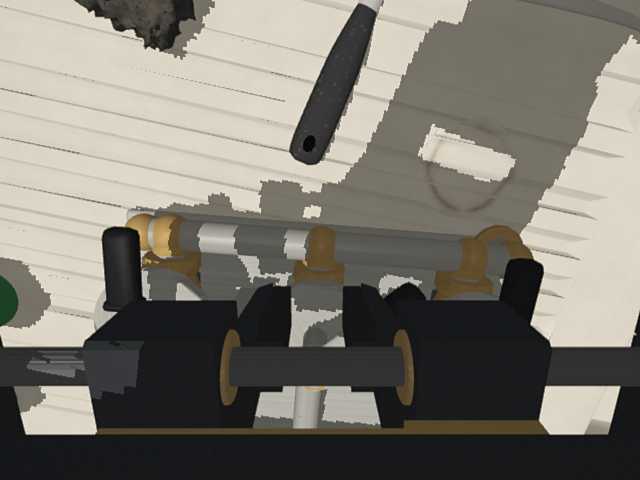

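```bash
python3 - <<'E'
from h import *
np.set_printoptions(precision=1,suppress=True)
im=cam("wrist"); d=im["depth"]; T=tool(); W=cloud(im); P=(W-T[:3,3])@T[:3,:3]
for u,v in ((268,290),(362,290),(268,320),(362,320),(285,305),(350,305),(255,340),(375,345),(160,320),(317,365),(317,330),(405,292),(310,345)):
    print(u,v,round(float(d[v,u])),"tool",P[v,u],"world",W[v,u])
Q=P.reshape(-1,3); q=Q[(abs(Q[:,0])<15)&(abs(Q[:,1])<50)&(Q[:,2]>-60)]
print(len(q))
for z in range(-60,12,6):
    r=q[(q[:,2]>z)&(q[:,2]<=z+6)]
    if len(r)>3: print(z,len(r),r.min(0),r.max(0))
print(robot.read_state()["joint_pos"],T)
E
```

```text
268 290 148 tool [  9.7 -18.3 -45.9] world [506.1  31.2 136.5]
362 290 150 tool [  8.8  19.7 -43.7] world [498.9  68.4 134.3]
268 320 127 tool [  7.7 -15.6 -67.5] world [507.5  34.2 158.1]
362 320 126 tool [  8.2  16.7 -68.5] world [500.1  65.7 159.1]
285 305 139 tool [  7.9 -10.7 -55.9] world [506.3  39.  146.5]
350 305 138 tool [  8.3  13.6 -56.8] world [500.7  62.6 147.4]
255 340 110 tool [  9.9 -17.3 -84.4] world [505.7  32.1 175.1]
375 345 115 tool [  6.1  19.3 -81. ] world [501.6  68.7 171.6]
160 320 73 tool [  33.1  -30.1 -116.5] world [485.7  14.7 207.1]
317 365 74 tool [  24.2    1.2 -118.5] world [487.8  47.1 209.1]
317 330 224 tool [-43.4   1.5  18.2] world [553.8  61.8  72.4]
405 292 182 tool [ -4.9  45.  -13.9] world [506.9  96.1 104.5]
310 345 199 tool [-39.2  -2.3  -5.7] world [550.5  57.2  96.4]
10330
-60 860 [ -9.7 -24.7 -60. ] [ 10.3  27.1 -54. ]
-54 571 [-10.2 -24.  -54. ] [ 10.3  26.6 -48. ]
-48 499 [-10.1 -23.7 -48. ] [ 10.1  25.9 -42. ]
-42 303 [-10.1 -22.7 -42. ] [ 10.1  25.3 -36.4]
-18 329 [-14.7  36.1 -16.5] [ -2.1  50.  -12. ]
-12 162 [-11.2  35.4 -12. ] [-1.4 49.9 -6.2]
[-0.1  0.4  1.7  0.   1.1 -1.9] [[ -1.   -0.2   0.  511.7]
 [ -0.2   1.   -0.   51.1]
 [ -0.   -0.   -1.   90.6]
 [  0.    0.    0.    1. ]]
```

The wrist depth shows that the fingers physically end about 37 mm short of the reported TCP. The sweep therefore passed over the lever without touching it. I'll allow for that: reported z = wanted tip height − 37.

```bash
python3 - <<'E'
from h import *
go(521.5,93,91,np.radians(51.5))
E
```

```text
shift [-18.5  38.9  -0.4] roll 50.8 yhead 102.3
```

Call:
arm_command --plan '[[[-3,6,0],7,36],[[-6,12,0],14,36],[[-9,18,0],21,36],[[-12,24,0],28,36],[[-15,30,0],35,36],[[-18,36,0],42,36],[[-18.5,39,0],49,36],[[-18.5,39,0],50.8,36],[[-18.5,39,0],50.8,36]]'

```text
clock: 5.95
ee_pos: [521.2, 93.4, 90.4]
eef_rot: [0.0, 0.33, 0.944, 0.0]
contact_force: [-0.6, -0.1, -0.5]
gripper_width: 35.8
gripper_force: 0.0
```

```bash
cat >> h.py <<'E'
def sleeves(im):
    W=cloud(im); g=im["img"].max(2)
    m=((W[...,2]>98)&(W[...,2]<110)&(g<70)).astype(np.uint8)
    k,l,st,c=cv2.connectedComponentsWithStats(m)
    for i in range(1,k):
        if st[i,4]>100:
            p=W[l==i]; p=p[p[:,2]>101]
            r=cv2.minAreaRect(p[:,:2].astype(np.float32)); print("sleeve",st[i],p.mean(0),np.round(r[0],1),np.round(r[1],1),round(r[2],1))
    T=tool(); P=((W-T[:3,3])@T[:3,:3]).reshape(-1,3); q=P[(abs(P[:,0])<12)&(abs(P[:,1])<62)&(P[:,2]>-55)&(P[:,2]<-30)]
    print("finger bottom",np.percentile(q[:,2],99.5) if len(q) else None)
E
python3 - <<'E'
from h import *
np.set_printoptions(precision=1,suppress=True)
sleeves(cam("wrist")); go(521.5,93,54,np.radians(51.5))
E
```

```text
sleeve [ 347  130   87   88 3536] [499.8 154.4 105. ] [500.5 154.9] [44.3 18.1] 7.1
sleeve [ 296  246   36   84 2777] [522.5  92.6 104.9] [522.9  92.4] [17.4 42.9] 51.7
finger bottom -36.516795159251664
shift [-0.3 -0.  36.4] roll 0.1 yhead 51.6
```

Call:
arm_command --plan '[[[0,0,10],0,36],[[0,0,20],0,36],[[0,0,20],0,36]]'

```text
clock: 6.25
ee_pos: [519.9, 93.0, 67.8]
eef_rot: [-0.002, 0.329, 0.944, -0.001]
contact_force: [0.1, 0.2, -0.7]
gripper_width: 36.0
gripper_force: 0.0
```

Call:
arm_command --plan '[[[0,0,8],0,36],[[0,0,16],0,36],[[0,0,16],0,36],[[0,0,16],0,22],[[0,0,16],0,22]]'

```text
clock: 6.67
ee_pos: [521.4, 93.0, 54.4]
eef_rot: [0.0, 0.329, 0.944, 0.0]
contact_force: [-0.3, 0.3, 1.0]
gripper_width: 24.5
gripper_force: 0.0
```

Call:
arm_command --plan '[[[-0.4,-6.1,0],-7,22],[[-1.5,-12.1,0],-14,22],[[-3.3,-17.9,0],-21,22],[[-3.3,-17.9,0],-21,22]]'

```text
clock: 7.0
ee_pos: [512.7, 76.8, 54.6]
eef_rot: [0.0, 0.149, 0.989, 0.0]
contact_force: [0.3, 0.5, 0.2]
gripper_width: 21.9
gripper_force: 0.0
```

```bash
python3 - <<'E'
from h import *
np.set_printoptions(precision=1,suppress=True)
sleeves(cam("wrist")); print(robot.read_state()["contact_force"])
for a in (20,25,28,30): 
    p=np.radians(141.5+a+0); 
a=np.radians(187.5); go(560.3+50*np.cos(a),62.6+50*np.sin(a),54,a-np.pi/2)
E
```

```text
sleeve [ 460  174   80  116 5296] [499.3 153.1 105. ] [501.  153.9] [45.7 18.5] 9.9
sleeve [ 299  268   85   79 3713] [509.8  83.3 104.9] [513.9  87.7] [31.2 33.9] 69.4
sleeve [249 288  42  51 543] [500.5  64.6 105.7] [504.3  66. ] [22.5 10.4] 22.9
sleeve [  19  386   78   48 2538] [520.9 -41.4 104.5] [523.  -43.3] [33.8 18.5] 6.5
finger bottom -37.22566901777918
[ 0.4 -0.8  0.3]
shift [ -4.2 -20.4   0.6] roll -25.0 yhead 72.5
```

Call:
arm_command --plan '[[[-0.4,-6.1,0],-7,22],[[-1.5,-12.1,0],-14,22],[[-3.3,-17.9,0],-21,22],[[-4.2,-20.4,0],-25,22],[[-4.2,-20.4,0],-25,22]]'

```text
clock: 7.47
ee_pos: [510.7, 56.3, 54.5]
eef_rot: [-0.0, -0.065, 0.998, 0.0]
contact_force: [-1.0, 0.5, 0.6]
gripper_width: 22.4
gripper_force: 0.4
```

```bash
python3 - <<'E'
from h import *
np.set_printoptions(precision=1,suppress=True)
im=cam("wrist"); sleeves(im); save(im,"w4"); print(robot.read_state()["contact_force"])
E
```

```text
sleeve [ 298  267   86   80 3761] [505.7  60.7 104.9] [507.9  66.5] [34.9 31.1] 2.6
sleeve [ 531  267   55   80 3362] [493.  151.6 104.9] [494.6 152.6] [33.1 16.4] 8.4
sleeve [  35  269   57   78 3539] [519.8 -42.4 104.6] [520.8 -43.5] [32.6 17.1] 5.6
sleeve [250 287  41  51 560] [505.3  40.1 105.8] [508.4  43.1] [22.9 10.3] 45.7
finger bottom -37.33382439273392
[ 0.2 -0.   0.5]
```

View pics/w4.png

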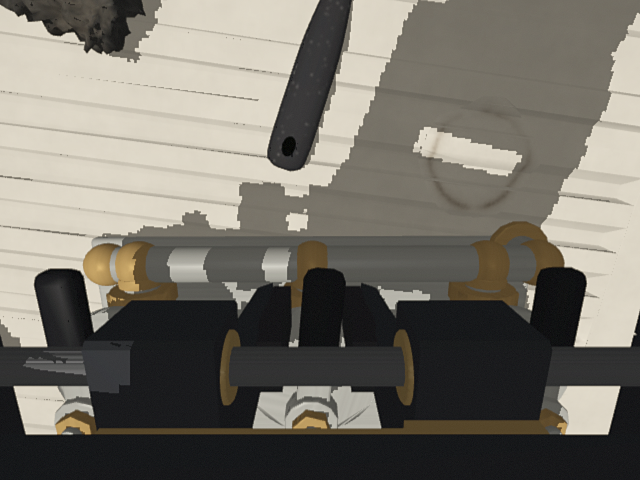

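The bypass lever (325,315) is now between the fingers and points almost to the front. I'll push it the last few degrees, to the stop.

Call:
arm_command --plan '[[[0,-1.5,0],-2,22],[[0,-3,0],-4,22],[[0,-4,0],-5,22],[[0,-4,0],-5,22]]'

```text
clock: 7.85
ee_pos: [511.3, 52.5, 54.4]
eef_rot: [0.0, -0.108, 0.994, 0.0]
contact_force: [-0.7, 3.4, 2.2]
gripper_width: 22.2
gripper_force: 1.6
```

```bash
python3 - <<'E'
from h import *
np.set_printoptions(precision=1,suppress=True)
im=cam("wrist"); W=cloud(im); save(im,"w5")
s=robot.read_state(); print(s["contact_force"],s["ee_pos"])
P=W.reshape(-1,3); 
# sleeve top by z, split fingers by height: fit top face 102..107
m=(W[...,2]>102.5)&(W[...,2]<107); g=im["img"].max(2); m&=(g<70)&(abs(W[...,1]-55)<30)
for x0 in range(490,512,4):
    r=P[(m.ravel())&(abs(P[:,0]-x0)<2)]
    if len(r): print(x0,len(r),np.percentile(r[:,1],[1,50,99]))
E
```

```text
[-0.2  3.5  2. ] [511.3  52.5  54.4]
490 6 [54.9 56.2 58. ]
494 378 [46.8 54.2 60.8]
498 512 [46.4 56.1 75.5]
502 421 [47.  55.5 66.4]
506 534 [27.9 51.4 63.8]
510 368 [42.4 55.2 64.7]
```

Call:
arm_command --plan '[[[0,-1,0],0,22],[[0,-2,0],0,22],[[0,-2,0],0,22]]'

```text
clock: 8.15
ee_pos: [511.3, 51.6, 54.3]
eef_rot: [-0.0, -0.109, 0.994, 0.001]
contact_force: [-0.6, 10.2, 3.0]
gripper_width: 22.1
gripper_force: 5.3
```

Call:
arm_command --plan '[[[0,2,0],0,36],[[0,2,0],0,36],[[0,2,-20],0,36],[[0,2,-40],0,36],[[0,-30,-40],4,36],[[0,-60,-40],4,36],[[0,-60,-40],4,36]]'

```text
clock: 8.73
ee_pos: [525.8, -12.5, 94.5]
eef_rot: [0.001, -0.073, 0.997, -0.001]
contact_force: [0.8, -0.4, -1.0]
gripper_width: 36.3
gripper_force: 0.0
```

```bash
python3 - <<'E'
from h import *
np.set_printoptions(precision=1,suppress=True)
im=cam("wrist"); save(im,"w6"); sleeves(im); a=np.radians(187.5);go(573.6+50*np.cos(a),-36+50*np.sin(a),90,a-np.pi/2)
W=cloud(im); P=W.reshape(-1,3); m=(P[:,2]>112)&(P[:,2]<140)&(P[:,0]>610)&(abs(P[:,1]+28)<60); print(m.sum(), P[m].mean(0) if m.sum() else "")
E
```

```text
sleeve [ 235  229   36   62 1864] [518.5 -44.  104.8] [520.4 -44.3] [31.3 16.8] 7.7
sleeve [ 429  231   42   69 2335] [508.6  53.3 104.9] [509.5  54.2] [36.4 16.5] 6.8
sleeve [ 614  236   26   82 1149] [507.6 148.2 103.6] [502.  148.3] [39.6  7.4] 6.8
finger bottom -36.90353354789497
shift [  5.7 -31.5   4.2] roll 0.9 yhead 98.4
0
```

Call:
arm_command --plan '[[[5.7,-31.5,4],1,36],[[5.7,-31.5,4],1,36],[[5.7,-31.5,20],1,36],[[5.7,-31.5,30],1,36],[[5.7,-31.5,40],1,36],[[5.7,-31.5,40],1,22],[[5.7,-31.5,40],1,22],[[5.7,-31.5,40],1,22]]'

```text
clock: 9.45
ee_pos: [523.6, -40.6, 54.3]
eef_rot: [-0.0, -0.067, 0.998, -0.001]
contact_force: [-0.9, -4.8, -2.6]
gripper_width: 22.5
gripper_force: 2.5
```

Call:
arm_command --plan '[[[-0.1,3,0],3.5,22],[[-0.4,6.1,0],7,22],[[-0.9,9.1,0],10.5,22],[[-0.9,9.1,0],10.5,22]]'

```text
clock: 9.78
ee_pos: [523.9, -31.2, 54.8]
eef_rot: [0.001, 0.026, 1.0, -0.001]
contact_force: [1.3, -3.8, -2.4]
gripper_width: 21.8
gripper_force: 1.8
```

Call:
arm_command --plan '[[[-0.4,6.1,0],7,22],[[-1.5,12.1,0],14,22],[[-3.3,17.9,0],21,22],[[-5.9,23.5,0],28,22],[[-9,28.7,0],35,22],[[-12.8,33.5,0],42,22],[[-17.2,37.7,0],49,22],[[-22,41.5,0],56,22],[[-27.3,44.6,0],63,22],[[-27.3,44.6,0],63,22]]'

```text
clock: 10.62
ee_pos: [553.5, 12.3, 54.7]
eef_rot: [0.0, 0.545, 0.838, 0.0]
contact_force: [-0.2, 0.1, -0.4]
gripper_width: 22.4
gripper_force: 0.0
```

```bash
python3 - <<'E'
from h import *
np.set_printoptions(precision=1,suppress=True)
im=cam("wrist"); save(im,"w7"); a=np.radians(107.3);go(573.6+50*np.cos(a),-36+50*np.sin(a),54,a-np.pi/2)
E
```

```text
shift [-2.9  4.7  0.6] roll 7.0 yhead 24.3
```

View pics/w7.png

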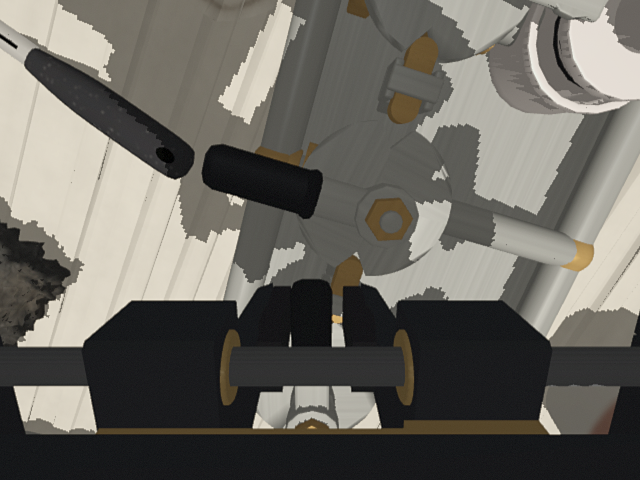

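The right feed lever (312,310) is following the fingers. I'll finish to its stop.

Call:
arm_command --plan '[[[-1.5,2.5,0],3.5,22],[[-2.9,4.7,0],7,22],[[-3.2,7,0],9,22],[[-3.2,7,0],9,22]]'

```text
clock: 11.0
ee_pos: [559.9, 12.5, 54.2]
eef_rot: [-0.001, 0.607, 0.795, -0.0]
contact_force: [-2.8, 0.5, 1.1]
gripper_width: 21.9
gripper_force: 1.3
```

Call:
arm_command --plan '[[[0,1,0],0,22],[[0,2,0],0,22],[[0,2,0],0,22]]'

```text
clock: 11.25
ee_pos: [560.3, 12.7, 54.0]
eef_rot: [-0.002, 0.606, 0.795, -0.002]
contact_force: [-11.9, -0.4, 4.4]
gripper_width: 22.2
gripper_force: 6.0
```

Call:
arm_command --plan '[[[0,-2,0],0,36],[[0,-2,0],0,36],[[0,-2,-20],0,40],[[0,-2,-50],0,40],[[0,-2,-85],0,40],[[0,-2,-110],0,40],[[0,-2,-110],0,40]]'

```text
clock: 11.83
ee_pos: [563.3, 11.6, 170.0]
eef_rot: [0.005, 0.607, 0.795, 0.002]
contact_force: [-0.0, -1.0, 0.9]
gripper_width: 40.1
gripper_force: 0.0
```

```bash
python3 - <<'E'
from h import *
np.set_printoptions(precision=1,suppress=True)
for n in ("scene","side"):
    P=np.load(n+"W.npy").reshape(-1,3)
    for lo,hi in((100,140),(126,140),(70,82)):
        q=P[(P[:,2]>lo)&(P[:,2]<hi)&(np.hypot(P[:,0]-651,P[:,1]+26)<45)]
        if len(q)>5: print(n,lo,len(q),q.mean(0),cv2.minAreaRect(q[:,:2].astype(np.float32)))
im=cam("wrist"); W=cloud(im); P=W.reshape(-1,3)
q=P[(P[:,2]>100)&(np.hypot(P[:,0]-651,P[:,1]+26)<50)]; print("wrist",len(q))
sleeves(im); go(574,-26,200,np.radians(97.5))
E
```

```text
scene 100 277 [646.7 -32.6 121.1] ((650.2359008789062, -30.809432983398438), (23.616043090820312, 47.41079330444336), 21.428895950317383)
scene 126 116 [648.8 -32.  131.9] ((651.961181640625, -30.418312072753906), (22.288291931152344, 47.496883392333984), 14.911539077758789)
scene 70 179 [647.3 -35.9  78.4] ((652.1870727539062, -30.75170135498047), (64.10436248779297, 62.58497619628906), 61.12852096557617)
side 100 206 [645.9 -16.7 121.7] ((648.3198852539062, -25.019325256347656), (16.643505096435547, 47.96238708496094), 12.064379692077637)
side 126 101 [648.2 -24.5 130.2] ((648.7064819335938, -25.783666610717773), (15.595162391662598, 46.47325134277344), 12.877541542053223)
side 70 317 [647.6 -17.2  76.5] ((649.6444702148438, -26.611106872558594), (63.76033401489258, 62.3061408996582), 46.840755462646484)
wrist 668
sleeve [240   0  71  15 668] [507.1 148.9 104. ] [502.8 146.8] [41.6  7.3] 15.0
sleeve [ 227  146   66   34 1654] [514.5  56.2 105. ] [513.9  55.6] [43.4 17.5] 9.2
sleeve [ 296  214   26   61 1354] [559.9   9.9 105. ] [559.9   9.6] [16.8 42. ] 16.8
finger bottom -39.54717661382011
shift [-39.7   1.7 -32.9] roll -82.3 yhead 15.2
```

```bash
python3 - <<'E'
from h import *
go(650,-28,150,np.radians(13))
E
```

```text
shift [-61.4  74.2  17.6] roll 2.2 yhead 15.2
```

Call:
arm_command --plan '[[[-20,25,6],1,40],[[-40,50,12],2,40],[[-61,74,18],2.2,40],[[-61,74,18],2.2,40],[[-61,74,18],2.2,40]]'

```text
clock: 12.3
ee_pos: [647.9, -28.1, 143.6]
eef_rot: [-0.001, 0.623, 0.782, -0.001]
contact_force: [0.1, -0.0, -0.3]
gripper_width: 40.0
gripper_force: 0.0
```

```bash
python3 - <<'E'
from h import *
np.set_printoptions(precision=1,suppress=True)
im=cam("wrist"); W=cloud(im); P=W.reshape(-1,3); save(im,"w8")
q=P[(P[:,2]>126)&(P[:,2]<136)&(np.hypot(P[:,0]-650,P[:,1]+28)<35)]; print(len(q),q.mean(0),cv2.minAreaRect(q[:,:2].astype(np.float32)))
q=P[(P[:,2]>70)&(P[:,2]<82)&(np.hypot(P[:,0]-650,P[:,1]+28)<40)]; print(len(q),cv2.minEnclosingCircle(q[:,:2].astype(np.float32)) if len(q) else "")
print(robot.read_state()["ee_pos"])
E
```

```text
2119 [651.4 -24.8 130.2] ((651.6705932617188, -25.7808780670166), (15.978385925292969, 46.45697784423828), 14.46059799194336)
3658 ((651.9735107421875, -26.380687713623047), 30.92673683166504)
[647.5 -27.5 144.7]
```

View pics/w8.png

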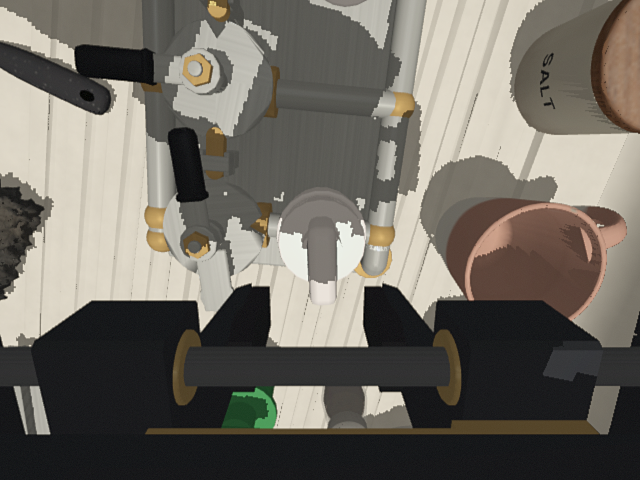

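```bash
python3 - <<'E'
from h import *
np.set_printoptions(precision=1,suppress=True)
P=np.concatenate([np.load(n+"W.npy").reshape(-1,3) for n in("scene","side")]); P=P[~np.isnan(P[:,0])]
d=P[:,:2]-[651.8,-26]; a=np.radians(14); u=d@[np.cos(a),np.sin(a)]; v=d@[-np.sin(a),np.cos(a)]
m=(abs(u)<105)&(abs(v)<50)&(abs(u)>30); print("max z near body",P[m][:,2].max(),P[m][P[m][:,2].argmax()])
go(651.8,-26,61,np.radians(14))
E
```

```text
max z near body 573.6118066663355 [729.4 -57.7 573.6]
shift [ 0.4  4.7 83.7] roll -1.1 yhead 12.9
```

```bash
python3 - <<'E'
from h import *
np.set_printoptions(precision=1,suppress=True)
for n in("scene","side"):
    P=np.load(n+"W.npy").reshape(-1,3); P=P[~np.isnan(P[:,0])]
    d=P[:,:2]-[651.8,-26]; a=np.radians(14); u=d@[np.cos(a),np.sin(a)]; v=d@[-np.sin(a),np.cos(a)]
    m=(abs(u)<110)&(abs(v)<55)&(P[:,2]>138); q=P[m]; print(n,len(q),np.histogram(q[:,2],bins=[138,160,200,300,450,700])[0]); print(q[::max(1,len(q)//8)])
    m=(P[:,0]>690)&(P[:,0]<800)&(abs(P[:,1]+10)<90)&(P[:,2]<300)&(P[:,2]>60); print("pot",P[m].min(0),P[m].max(0))
E
```

```text
scene 1758 [   3    0    0    0 1755]
[[745.1  53.8 546.3]
 [733.    6.4 551.7]
 [728.5 -29.3 552.5]
 [734.  -62.1 549.4]
 [731.    8.5 525.5]
 [734.8 -32.8 524.7]
 [730.4  37.4 500.5]
 [730.1 -53.9 512.4]
 [754.4 -54.2 481.8]]
pot [738.3 -99.9  60.2] [799.9  32.7 111.1]
side 1225 [   0    0    0    0 1225]
[[744.8  44.1 557.8]
 [738.4  46.2 552.6]
 [729.5  43.2 546.4]
 [729.9   0.2 532.2]
 [728.1 -29.  518.6]
 [728.3  32.5 522.4]
 [729.6  -5.7 506.3]
 [730.9   6.7 499.7]
 [750.3  30.9 478.6]]
pot [740.8 -99.9  60. ] [800.   37.8 106. ]
```

Call:
arm_command --plan '[[[0.4,4.7,15],-1.1,40],[[0.4,4.7,30],-1.1,40],[[0.4,4.7,45],-1.1,40],[[0.4,4.7,45],-1.1,40]]'

```text
clock: 12.68
ee_pos: [650.5, -25.1, 97.7]
eef_rot: [-0.002, 0.615, 0.789, -0.001]
contact_force: [-0.8, 0.5, 0.3]
gripper_width: 40.1
gripper_force: 0.0
```

```bash
python3 - <<'E'
from h import *
np.set_printoptions(precision=1,suppress=True)
im=cam("wrist"); W=cloud(im); P=W.reshape(-1,3)
q=P[(P[:,2]>126)&(P[:,2]<135)&(np.hypot(P[:,0]-650,P[:,1]+28)<35)&(im["img"].min(2).ravel()>100)]; print(len(q),q.mean(0),cv2.minAreaRect(q[:,:2].astype(np.float32)))
print(robot.read_state()["ee_pos"]); go(651.8,-26,61,np.radians(14))
E
```

```text
3085 [651.1 -23.6 130.3] ((646.3469848632812, -21.0557861328125), (47.42350769042969, 48.46076583862305), 70.89990234375)
[651.3 -25.4  99.7]
shift [-0.8  0.4 38.7] roll 0.1 yhead 14.1
```

Aligned. Now I'll lower the fingers and grip.

Call:
arm_command --plan '[[[-0.8,0.4,13],0,40],[[-0.8,0.4,26],0,40],[[-0.8,0.4,38.5],0,40],[[-0.8,0.4,38.5],0,40],[[-0.8,0.4,38.5],0,0],[[-0.8,0.4,38.5],0,0],[[-0.8,0.4,38.5],0,0],[[-0.8,0.4,38.5],0,0]]'

```text
clock: 13.4
ee_pos: [653.3, -26.9, 63.6]
eef_rot: [0.001, 0.616, 0.788, 0.0]
contact_force: [-1.6, 0.2, -1.5]
gripper_width: 15.6
gripper_force: 29.9
```

Call:
arm_command --plan '[[[0,0,-10],0,0],[[0,0,-22],0,0],[[0,0,-36],0,0],[[0,0,-50],0,0],[[0,0,-50],0,0]]'

```text
clock: 13.82
ee_pos: [654.6, -27.1, 117.1]
eef_rot: [0.003, 0.616, 0.788, 0.001]
contact_force: [0.3, -0.3, -0.9]
gripper_width: 16.1
gripper_force: 29.9
```

```bash
python3 - <<'E'
from h import *
np.set_printoptions(precision=1,suppress=True)
im=cam("side"); cv2.imwrite("pics/s2.png",cv2.resize(im["img"][150:375,190:440,::-1],None,fx=2.6,fy=2.6))
go(654,-27,200,np.radians(14)); go(464.5,-275,200,np.radians(14))
P=np.concatenate([np.load(n+"W.npy").reshape(-1,3) for n in("scene","side")]); q=P[(abs(P[:,0]-464)<85)&(abs(P[:,1]+275)<85)&(P[:,2]>9)&(P[:,2]<18)]
print(cv2.minAreaRect(q[:,:2].astype(np.float32)))
E
```

```text
shift [ -0.2   0.3 -84.9] roll 0.0 yhead 14.0
shift [-194.9 -243.5  -85.5] roll 0.0 yhead 14.0
((462.6122131347656, -273.23870849609375), (168.3448028564453, 163.18284606933594), 0.5273754596710205)
```

View pics/s2.png

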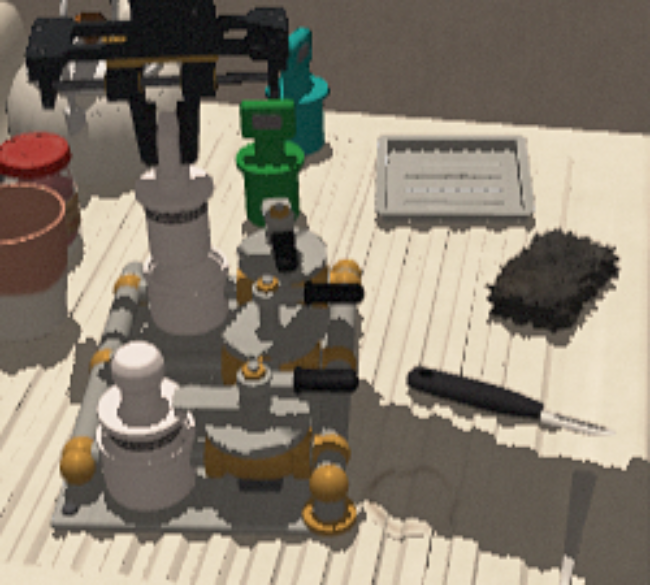

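The cartridge hangs upright in the gripper at (175,220). The right feed is shut, the bypass points to the front and the left feed is open. I'll lift it clear and carry it over.

Call:
arm_command --plan '[[[0,0,-25],0,0],[[0,0,-50],0,0],[[0,0,-75],0,0],[[0,0,-85],0,0],[[-12,-15,-85],0,0],[[-31,-39,-85],0,0],[[-50,-63,-85],0,0],[[-70,-87,-85],0,0],[[-90,-112,-85],0,0],[[-110,-137,-85],0,0]]'

```text
clock: 14.7
ee_pos: [545.3, -167.5, 196.6]
eef_rot: [-0.001, 0.616, 0.788, -0.0]
contact_force: [0.5, 0.0, -2.8]
gripper_width: 15.6
gripper_force: 29.9
```

Call:
arm_command --plan '[[[-20,-25,0],0,0],[[-40,-50,0],0,0],[[-58,-73,0],0,0],[[-72,-90,0],0,0],[[-82,-102,0],0,0],[[-84,-106,0],0,0],[[-84,-106,0],0,0],[[-84,-106,0],0,0]]'

```text
clock: 15.37
ee_pos: [464.4, -273.2, 197.3]
eef_rot: [-0.0, 0.616, 0.788, 0.0]
contact_force: [0.9, 0.5, -2.0]
gripper_width: 15.6
gripper_force: 29.9
```

```bash
python3 - <<'E'
from h import *
np.set_printoptions(precision=1,suppress=True)
s=robot.read_state(); print(s["clock"],s["ee_pos"],s["gripper_width"],s["contact_force"]); go(464,-275,60,np.radians(14))
im=cam("scene"); W=cloud(im)
for t in ("drip_tray","cartridge_bar"):
    for q in robot.masks_of("scene",t)[:3]:
        p=W[q["region"]]; p=p[~np.isnan(p[:,0])]; print(t,q["score"],np.percentile(p,2,axis=0),np.percentile(p,98,axis=0))
E
```

```text
15.3667 [ 464.4 -273.2  197.3] 15.59032858081386 [ 0.9  0.5 -2. ]
shift [ -1.8  -0.8 137.3] roll 0.0 yhead 14.0
drip_tray 0.78 [ 393.5 -346.1    0.6] [ 537.8 -205.    18.9]
drip_tray 0.18 [559.2  -1.6  64.7] [570.8  27.9  74.3]
cartridge_bar 0.81 [ 435.3 -303.3  154.5] [ 473.5 -252.4  227.4]
cartridge_bar 0.8 [ 590.  -203.5    8.2] [ 616.4 -170.2   70. ]
cartridge_bar 0.67 [ 594.9 -353.4   10. ] [ 636.5 -303.9  122.2]
```

Call:
arm_command --plan '[[[-1,-1,30],0,0],[[-1,-1,60],0,0],[[-1,-1,90],0,0],[[-1,-1,115],0,0],[[-1,-1,132],0,0],[[-1,-1,137],0,0],[[-1,-1,137],0,0],[[-1,-1,137],0,0]]'

```text
clock: 16.18
ee_pos: [464.2, -275.2, 61.7]
eef_rot: [0.001, 0.615, 0.788, -0.0]
contact_force: [-0.2, 0.5, -1.1]
gripper_width: 16.0
gripper_force: 29.9
```

Call:
arm_command --plan '[[[0,0,2],0,0],[[0,0,4],0,0],[[0,0,5],0,0],[[0,0,5],0,0]]'

```text
clock: 16.52
ee_pos: [463.5, -275.1, 55.9]
eef_rot: [0.0, 0.616, 0.788, -0.0]
contact_force: [0.0, -0.7, -2.1]
gripper_width: 15.9
gripper_force: 29.9
```

Call:
arm_command --plan '[[[0,0,1],0,0],[[0,0,2],0,0],[[0,0,3],0,0],[[0,0,3],0,0]]'

```text
clock: 16.85
ee_pos: [463.6, -275.4, 53.4]
eef_rot: [0.0, 0.616, 0.788, -0.0]
contact_force: [-1.4, 0.4, 3.7]
gripper_width: 15.9
gripper_force: 29.9
```

Call:
arm_command --plan '[[[0,0,0.5],0,0],[[0,0,0.5],0,20],[[0,0,0.5],0,40],[[0,0,0.5],0,40],[[0,0,0.5],0,40],[[0,0,-8],0,40],[[0,0,-25],0,40],[[0,0,-55],0,40],[[0,0,-90],0,40],[[0,0,-120],0,40]]'

```text
clock: 17.68
ee_pos: [463.5, -275.0, 175.4]
eef_rot: [0.001, 0.616, 0.788, -0.0]
contact_force: [0.2, -1.1, 0.7]
gripper_width: 40.1
gripper_force: 0.0
```

Call:
arm_command --plan '[[[40,0,-20],0,40],[[75,0,-30],0,40],[[110,0,-30],0,40],[[140,0,-30],0,40],[[140,0,-30],0,40],[[140,0,-30],0,40]]'

```text
clock: 18.18
ee_pos: [429.6, -138.5, 203.7]
eef_rot: [0.001, 0.615, 0.789, 0.0]
contact_force: [-0.1, -0.2, 1.2]
gripper_width: 40.0
gripper_force: 0.0
```

```bash
python3 - <<'E'
from h import *
np.set_printoptions(precision=1,suppress=True)
s=robot.read_state(); print(s["clock"],s["ee_pos"],s["contact_force"])
o=[]
for n in ("scene","side"):
    im=cam(n); W=cloud(im); o.append(im["img"][150:375,185:480,::-1])
    P=W.reshape(-1,3)
    for lo,hi in((50,64),(62,72),(100,126)):
        q=P[(P[:,2]>lo)&(P[:,2]<hi)&(np.hypot(P[:,0]-464,P[:,1]+275)<45)]
        if len(q)>5: print(n,lo,len(q),q[:,2].max(),cv2.minAreaRect(q[:,:2].astype(np.float32)))
    for t in ("bypass","feed_left","feed_right","cartridge_knob","scourer","peeler","spoon","shaker"):
        for r in robot.masks_of(n,t)[:1]:
            p=W[r["region"]]; p=p[~np.isnan(p[:,0])]; print(t,round(r["score"],2),np.median(p,0))
v=np.vstack(o); cv2.imwrite("pics/end.png",cv2.resize(v,None,fx=1.3,fy=1.3))
E
```

```text
18.1833 [ 429.6 -138.5  203.7] [-0.1 -0.2  1.2]
scene 50 48 63.95985870518052 ((442.8996276855469, -282.6748962402344), (17.5220947265625, 49.178775787353516), 17.687360763549805)
scene 62 311 71.9712149065765 ((455.5760192871094, -280.0513610839844), (47.71086883544922, 59.98302459716797), 16.86602783203125)
scene 100 284 125.85568244912736 ((461.7716064453125, -278.3480529785156), (20.8510684967041, 47.488494873046875), 12.737439155578613)
bypass 0.64 [548.6  51.   73.9]
feed_left 0.76 [540.9 150.6  77.1]
feed_right 0.79 [555.7 -37.7  71.9]
cartridge_knob 0.95 [616.8 157.3  82.8]
scourer 0.75 [ 353.8 -116.5   29.8]
peeler 0.93 [399.   37.8  14.8]
spoon 0.8 [331.8 247.6   7.2]
shaker 0.9 [ 699.7 -195.9   61.5]
side 50 83 63.852141428788514 ((459.23516845703125, -262.9644775390625), (55.012908935546875, 39.66712188720703), 29.00090789794922)
side 62 225 71.91901518039492 ((462.220458984375, -272.6885986328125), (59.3813591003418, 56.59580612182617), 6.195056915283203)
side 100 125 123.13886390508287 ((461.92596435546875, -273.02783203125), (16.37006187438965, 49.627784729003906), 13.471619606018066)
bypass 0.63 [551.2  64.1  70.2]
feed_left 0.59 [572.7 145.8  41.3]
feed_right 0.58 [565.7 -28.8  70. ]
cartridge_knob 0.79 [618.9 182.2  77.7]
scourer 0.57 [359.4 -93.5  27.3]
peeler 0.62 [399.   47.8  12.4]
spoon 0.75 [329.9 245.1   5.6]
shaker 0.91 [ 704.3 -170.9   47.7]
```

View pics/end.png

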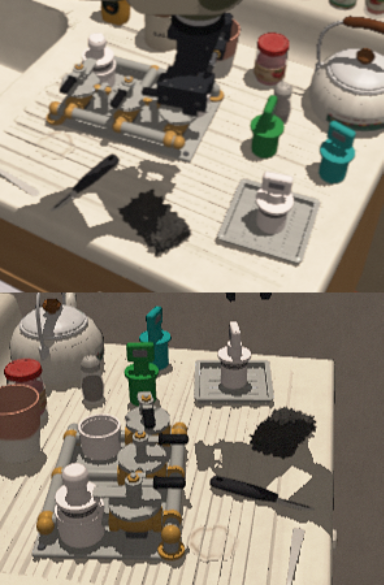

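The white cartridge stands upright on the tray, with its centre at about (463,-276) against the tray centre at (465,-275). The right cup is empty, the levers are set as required, and the other objects are where they were. I'll hand the job in.

```bash
python3 -c "
from workcell import robot
print(robot.job_done())"
```

```text
the job is handed in; nothing more can be done
None
```

I've handed the job in: the bar-grip cartridge stands upright on the drip tray, within a few millimetres of its centre, with the bypass open, the right feed shut, the knobbed filter in place with its feed open, and the kitchen things where they were; the hand-in returned no verdict.

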